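Shut the dowel box, then open the safety-capped thinner bottle

TASK

Lower the lid of the open dowel box until it is fully shut, without slamming it, so that no thinner can splash on the dowels. Then, without opening the box again, take the safety cap off the thinner bottle that stands in the wooden holder: press the cap down, keep it pressed and twist it counter-clockwise (seen from above) until it is free, then lift it off. Finish while still holding the cap in the gripper, still and level, straight above the bottle about a hand's breadth (10 cm) up from where it sat, and leave the glue bottle, the hammer and the sanding block where they are.

Things in the scene. Friction and masses are not known exactly. Their poses are not given: they have to be found in the camera images.
- box: Open plywood box of dowels, 160 mm (x) by 170 mm (y) by 85 mm high, walls 8 mm, fixed to the bench; origin at the centre of its underside. The lid is hinged along the rim on its own +x side (away from the robot at yaw 0).
- box_lid (a joint): Opening angle of the lid in rad: 0 shut, 0.9 to 1.5 at the start, 1.9 wide open. Stiff hinge (0.26 N m of friction): the lid stays where it is left. The lid is a plywood board 160 mm from hinge to front, 170 mm wide, 8 mm thick, 0.2 kg, with a finger lip 70 mm wide that stands out 20 mm beyond the box's front; no knob.
- lid_hinge (a point): Middle of the lid's hinge line, level with the lid's underside: 80 mm along the box's +x from its centre, 85.5 mm above the bench. At opening angle a, the underside at distance d from it lies at (-d cos a, 0, d sin a) from here in the box's axes; the outer face is 8 mm farther along (sin a, 0, cos a).
- lid_lip (a point): Middle of the free edge of the finger lip, on the lid's outer face, 180 mm from the hinge; moves with the lid.
- bottle: Aluminium thinner bottle, 76 mm thick, in a 120 mm square wooden holder (corner blocks up to 56 mm high), fixed to the bench; origin at the centre of the holder's underside, z up along the bottle's axis. Sloping shoulder from 112 to 139 mm above the bench, above it the neck with its lugs, up to 168 mm; the cap's underside sits at 150 mm.
- cap: Loose black ribbed round safety cap, 50 mm across, 34 mm high, 35 g; origin at the centre of its underside, z up. Seated, its top is 184 mm above the bench. Locked against lifting and turning until pressed down 4 mm (5 to 6 is good); kept pressed, turn it 55 to 130 degrees counter-clockwise from above (90 is good), then it lifts straight off. Grip it at any yaw.
- valve (a joint): Travel of the sprung pouring valve (20 mm across) in the top of the bottle's neck, on which the cap rests: 0 up, 0.008 m fully down (the stop). It shows how far the cap is pressed; the spring resists with 6 N at first, 10 N at the stop.
- glue: Bystander: white-capped glue bottle, 60 mm thick, 160 mm high; origin at the centre of its underside.
- hammer: Bystander: hammer, 260 mm long, lying along its x axis, head at +x; origin at its middle, on the bench.
- sander: Bystander: cork sanding block, 100 by 60 by 35 mm; origin at the centre of its underside.
Not all that is in view belongs to the job. There is more than one size of the cap; the one meant has the size given above.

How it is judged:
By the outcome, as a careful person would: the job done as asked, in the order asked, and still so for the second after the job is handed in, while the arm keeps its last pose, push and grip.
It also fails if it takes over 64 s, if anything falls off the work surface, if the arm or the gripper's body presses on something with over 40 N, if the wrist force passes 120 N, or if a joint passes its speed limit or range.

ROBOT

A 6-joint arm with a two-finger parallel gripper is mounted at the origin on the work surface. World frame = base frame: x ahead of the robot, y to its left, z up, the work surface at z = 0. Lengths are in m, angles in rad, forces in N, time in s.
With the tool pointing down it reaches from about 0.35 to 0.875 m from the base axis. Payload 15.5 kg.
Tool frame: the origin (TCP) lies at the very end of the fingers, on their centre line; the grasp point (between the pads) lies behind it (r.hold_point_z is the z of the grasp point in the tool frame, in m); z points along the fingers, y is the direction in which the jaws open and shut (so a half turn about z gives the same grasp; the last joint's range is limited). The gripper opens to 85 mm and grips with 20 to 120 N. Pads are 22 mm wide; open, the fingers measure 114 mm over their backs; the gripper's body (76 mm by 85 mm) begins 54 mm behind the grasp point. The pads swing forward as they close: fully open they stand 13 mm farther back than shut.
Start: joints at [1.044, 0.494, 1.345, -0, 1.302, -0.096], TCP at [0.262, 0.568, 0.231] pointing down, gripper open.
Joint ranges: [-2.91, 2.91], [-0.82, 2.16], [0.22, 2.67], [-1.22, 4.37], [0.12, 2.79], [-3.08, 3.08]. Speed limits (rad/s): [1.89, 1.89, 2.57, 3.01, 3.01, 3.01].

INTERFACE

Orientations are given as a rotation vector (axis times angle).
In Python, from rig import readout, grab_frame, camera_params, finish_job, search_frame, r gives the robot as it stands.
- The arm moves only by the tool send_rows, never from a script. Its argument "plan" is one flat list of numbers, 7 for each row, row after row: the shift along the tool's x, y, z each as a share of 0.05 m, from -1 to 1, then the turn, a rotation vector about the tool's x, y, z each as a share of 6 degrees, from -1 to 1, then the gripper's target within -1 to 1 (shut at 1, half-way at 0, fully open at -1). In form: [tx, ty, tz, rx, ry, rz, gripper, tx, ty, tz, rx, ry, rz, gripper, ...]. A call has 1 to 5 rows; each row shifts and turns the commanded pose from where the row before left it, along the tool's axes as they then stand; what a row does not reach is not made up. A row lasts 1/10 s, in which the tool goes at most 50 mm and 8.59 degrees, less where a joint would pass 70% of its speed; a pose out of reach is approached as far as the arm can. A call with a number of a shift or a turn outside -1 to 1 is refused whole. A call with a gripper value outside its range is refused whole. The fingers move at their own pace and stop on an object; "squeeze" is the grip in N (left out, the last holds). Time passes only in rows, so rows that do not move let the fingers close. It gives the time, the measured TCP pose, the force and the opening at its end, in the units of the state.
- readout.sense(): the state, without advancing time (a new reading comes with each control period).
- grab_frame(name): name is "scene" or "top"; returns (picture, depth): 384x512x3 uint8, red, green, blue; 384x512 float32, m along the optical axis (not along the pixel's ray), 0 where there is no reading.
- camera_params(name): a dict with "fovy" (degrees; the focal length in pixels is half the picture's height over the tangent of half this angle, whatever the lens; pixels are square), "cx", "cy" (the principal point, pixels), "cam_to_world" (4x4, takes a point from camera to world coordinates). Camera axes: x right, y up, looking along -z (the intrinsics and any distortion apply to the point x, -y, -z); pixel columns grow to the right and rows downward; lengths in m; the calibration is good to about 2 mm. A picture is of the moment at which its call begins. camera_params takes no time and is no camera call.
- finish_job(): hands the job in, once; it reports no verdict.
Trained networks look in the newest picture that a camera, given by its name, has taken for a name from the list of things; names that differ only in an ending like _2 or _b are one class to them, and where a whole thing is asked for, a point or a joint stands for the part that bears it (a point fixed in the world has none). Each returns a list of dicts, best first, with "score" (0 to 1); they miss things now and then, are a little off and sometimes report something else, mostly with a low value. They report only what shows in the picture. A call takes as long as a camera call. They do not tell look-alikes from the thing itself.
- search_frame(camera, name): "uv" ([column, row] in pixels, amid what is visible of it).
The state is a dict: "time_s": time; "joints": joint angles; "qd": joint speeds; "joint_torque": joint torques, N m; "position": TCP position; "tcp_rot": TCP orientation; "contact_force": force on the tool from outside, world axes, zero at the start; "moment": the same for the moment, N m; "gripper_width": finger opening in m.
Only numpy, scipy, OpenCV 4.12 (cv2) and the standard library are available. Lean on these libraries where they do the work, as an engineer would, in place of code of your own. Each camera call takes 0.05 s, during which the arm holds its last target. There are 200 camera calls.

## Working session

There is one attempt and no reset: what is moved stays moved. The work goes in short steps, Python scripts to look and compute and a tool call to move; the robot and the scene stay as the last step left them, time stands still between calls to the robot, and variables do not carry over. Pictures are saved under pics/ and viewed, about 8 in all and at most 12, crops included, and the job is handed in when it is done.

Besides the shell and the picture viewer there is one more tool, called after ">>>" in YAML: its name, and indented under it one key for each argument. send_rows: Moves the arm, as the interface text tells. Its arguments: {"type":"object","properties":{"plan":{"type":"array","items":{"type":"number"}},"squeeze":{"type":"number"}},"required":["plan"]}

```bash
mkdir -p pics; ls; cat > h.py <<'E'
import numpy as np, cv2
from rig import readout, grab_frame, camera_params, finish_job, search_frame, r
def shot(n,f):
    p,d=grab_frame(n); cv2.imwrite('pics/'+f,p[:,:,::-1]); np.save(n+'.npy',d); return p,d
def cloud(n,d):
    c=camera_params(n); f=d.shape[0]/2/np.tan(np.radians(c['fovy'])/2)
    v,u=np.mgrid[:d.shape[0],:d.shape[1]]
    P=np.stack([(u-c['cx'])/f*d,-(v-c['cy'])/f*d,-d,np.ones_like(d)],-1)
    W=(P@np.array(c['cam_to_world']).T)[...,:3]; W[d<=0]=np.nan; return W
E
python3 - <<'E'
from h import *
for n in('scene','top'):
    p,d=shot(n,n+'1.png'); W=cloud(n,d); c=camera_params(n); print(n,{k:v for k,v in c.items() if k!='cam_to_world'},np.round(c['cam_to_world'],3).tolist())
    for k in('box','box_lid','lid_lip','bottle','cap','glue','hammer','sander'):
        for s in search_frame(n,k)[:3]:
            u,v=np.round(s['uv']).astype(int); print(k,round(s['score'],2),u,v,W[v,u].round(3))
print(readout.sense(), r.hold_point_z)
a=cv2.imread('pics/scene1.png');b=cv2.imread('pics/top1.png')
E
```

```text
pics
scene {'fovy': 46.35949809155502, 'cx': 243.70455880735426, 'cy': 193.08163969108855} [[-0.638, -0.454, 0.622, 1.292], [0.77, -0.367, 0.521, 0.466], [-0.008, 0.812, 0.584, 0.771], [0.0, 0.0, 0.0, 1.0]]
box 0.96 241 186 [ 0.59  -0.132  0.13 ]
box_lid 0.67 240 186 [ 0.592 -0.133  0.13 ]
box_lid 0.66 234 166 [nan nan nan]
lid_lip 0.66 231 168 [ 0.566 -0.184  0.151]
lid_lip 0.21 170 165 [ 0.523 -0.479  0.022]
bottle 0.63 378 269 [0.58  0.245 0.072]
cap 0.82 334 306 [0.691 0.207 0.025]
glue 0.84 234 278 [0.818 0.04  0.102]
hammer 0.64 175 162 [ 0.497 -0.485  0.019]
top {'fovy': 43.36931412284784, 'cx': 251.892819102322, 'cy': 195.70947788394562} [[-0.011, 0.99, -0.137, 0.41], [-1.0, -0.011, -0.0, -0.138], [-0.002, 0.137, 0.991, 1.288], [0.0, 0.0, 0.0, 1.0]]
box 0.92 268 212 [ 0.523 -0.173  0.21 ]
box_lid 0.88 276 198 [ 0.562 -0.195  0.153]
lid_lip 0.73 272 202 [ 0.55  -0.184  0.173]
bottle 0.71 116 216 [0.529 0.2   0.095]
cap 0.75 89 206 [0.544 0.238 0.183]
cap 0.65 117 266 [0.406 0.215 0.021]
cap 0.49 126 164 [0.675 0.198 0.023]
glue 0.96 190 117 [0.776 0.017 0.108]
hammer 0.82 391 237 [ 0.473 -0.499  0.024]
hammer 0.57 191 115 [0.779 0.013 0.117]
sander 0.59 212 281 [ 0.365 -0.033  0.038]
{'time_s': 0.9, 'joints': array([ 1.04347316e+00,  4.93568135e-01,  1.34548329e+00, -4.01866808e-05,
        1.30249447e+00, -9.54516455e-02]), 'qd': array([-0.00081401, -0.00049844,  0.00190306,  0.00145846, -0.00140916,
        0.00139379]), 'joint_torque': array([-3.29320869e-05, -8.81987858e+01, -3.84279120e+01, -5.88927810e-05,
        5.19033692e-04,  2.77623104e-05]), 'position': array([0.26159447, 0.56763375, 0.23130246]), 'tcp_rot': array([6.73095201e-01, 3.06858689e+00, 5.12712640e-05]), 'contact_force': array([ 0.42197448,  0.30121988, -0.0530903 ]), 'moment': array([-9.41549761e-05, -6.54279938e-02,  2.26333778e-02]), 'gripper_width': 0.08533065903410991} -0.0187
```

```bash
python3 - <<'E'
import cv2,numpy as np
a=cv2.imread('pics/scene1.png');b=cv2.imread('pics/top1.png')
cv2.imwrite('pics/both.png',cv2.resize(np.vstack([a,b]),None,fx=.78,fy=.78))
E
```

```text
(no output)
```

View pics/both.png

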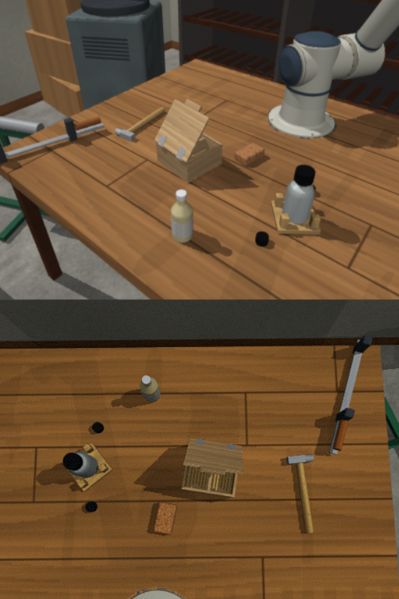

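The combined picture shows the box with its lid open (scene about 240,186; top about 270,205), its hinge on the far side. The bottle, with the seated cap at top 89,206, stands in its holder. Two small decoy caps lie on the bench. Next I fit the lid and cap from the depth data.

```bash
python3 - <<'E'
from h import *
for n in('top','scene'):
    W=cloud(n,np.load(n+'.npy')); P=W[~np.isnan(W).any(-1)]
    # cap top
    q=P[(np.hypot(P[:,0]-.54,P[:,1]-.235)<.07)&(abs(P[:,2]-.184)<.006)]
    c,rad=cv2.minEnclosingCircle(q[:,:2].astype(np.float32)*1000); print(n,'cap',len(q),np.median(q,0).round(4),np.round(c,1),round(rad,1),'mid',((q.min(0)+q.max(0))/2).round(4))
    m=(abs(P[:,0]-.57)<.17)&(abs(P[:,1]+.185)<.16)
    B=P[m]; L=B[B[:,2]>.105]
    # ransac plane
    rng=np.random.default_rng(0);best=None
    for _ in range(300):
        a=L[rng.choice(len(L),3,False)]; nn=np.cross(a[1]-a[0],a[2]-a[0]); l=np.linalg.norm(nn)
        if l<1e-5: continue
        nn/=l; k=abs((L-a[0])@nn)<.003
        if best is None or k.sum()>best.sum(): best=k
    I=L[best]; c=I.mean(0); nn=np.linalg.svd(I-c)[2][2]; nn*=np.sign(nn[2]) 
    ang=np.arctan2(np.hypot(*nn[:2]),nn[2]); yaw=np.arctan2(nn[1],nn[0])
    print('lid n',nn.round(3),'angle',ang.round(3),'yaw',yaw.round(3),len(I),c.round(4))
    e=np.array([-np.sin(yaw),np.cos(yaw),0]); t=np.array([-np.cos(yaw)*np.cos(ang),-np.sin(yaw)*np.cos(ang),np.sin(ang)])
    allp=B[abs((B-c)@nn)<.004]; s=(allp-c)@t; w=(allp-c)@e
    print(' t range',np.percentile(s,[.5,99.5]).round(3),'w',np.percentile(w,[1,99]).round(3))
    for hi in (99.7,): 
        top=allp[s>np.percentile(s,98)]; print(' top edge',top.mean(0).round(4),top.min(0).round(3),top.max(0).round(3))
    wm=(np.percentile(w,1)+np.percentile(w,99))/2
    # hinge line: outer surface at d=0 is z=.0855+.008cos a
    s0=(.0855+.008*np.cos(ang)-c[2])/t[2]; h=c+wm*e+s0*t; print(' hinge outer',h.round(4),'hinge',(h-.008*nn).round(4),'lip',(h+.18*t).round(4),'lip d check',(np.percentile(s,99.5)-s0).round(3))
E
```

```text
top cap 388 [0.5419 0.2339 0.1839] [542.6 233.6] 26.1 mid [0.5428 0.2342 0.1838]
lid n [ 0.781 -0.13   0.611] angle 0.914 yaw -0.165 2389 [ 0.5507 -0.1879  0.1704]
 t range [-0.221  0.081] w [-0.112  0.164]
 top edge [ 0.5023 -0.1771  0.2331] [ 0.496 -0.214  0.23 ] [ 0.509 -0.148  0.239]
 hinge outer [ 0.6158 -0.1728  0.0904] hinge [ 0.6095 -0.1718  0.0855] lip [ 0.5073 -0.1548  0.2329] lip d check 0.182
scene cap 350 [0.5472 0.2373 0.1836] [544.7 235.9] 26.9 mid [0.5445 0.2363 0.1825]
lid n [ 0.782 -0.133  0.61 ] angle 0.915 yaw -0.168 2693 [ 0.5562 -0.1827  0.1652]
 t range [-0.213  0.084] w [-0.1    0.083]
 top edge [ 0.5064 -0.1772  0.2296] [ 0.497 -0.213  0.225] [ 0.515 -0.143  0.234]
 hinge outer [ 0.6115 -0.2006  0.0904] hinge [ 0.6052 -0.1996  0.0855] lip [ 0.5033 -0.1822  0.2331] lip d check 0.178
```

```bash
cat >> h.py <<'E'
from scipy.spatial.transform import Rotation as R
def plan(target,head,n,g,start=None):
    """rows from measured pose (or start) to target position, heading(deg), tool down"""
    s=readout.sense(); p=np.array(s['position']) if start is None else np.array(start[0],float)
    M=R.from_rotvec(s['tcp_rot']).as_matrix(); h=np.degrees(np.arctan2(M[1,0],M[0,0])) if start is None else start[1]
    dh=(head-h+180)%360-180; d=(np.array(target)-p)/n; print('h',round(h,1),'dh',round(dh,1),'p',p.round(4),'tilt',np.degrees(np.arccos(-M[2,2])).round(2))
    for i in range(n):
        a=np.radians(h+dh*i/n); x=d[0]*np.cos(a)+d[1]*np.sin(a); y=d[0]*np.sin(a)-d[1]*np.cos(a)
        print([float(v) for v in np.round([x/.05,y/.05,-d[2]/.05,0,0,-dh/n/6,g],2)])
E
python3 - <<'E'
from h import *
plan([.535,-.184,.27],80,18,1)
E
```

```text
h 155.3 dh -75.3 p [0.2616 0.5676 0.2313] tilt 0.0
[-0.63, -0.63, -0.04, 0.0, 0.0, 0.7, 1.0]
[-0.67, -0.58, -0.04, 0.0, 0.0, 0.7, 1.0]
[-0.71, -0.53, -0.04, 0.0, 0.0, 0.7, 1.0]
[-0.75, -0.48, -0.04, 0.0, 0.0, 0.7, 1.0]
[-0.78, -0.42, -0.04, 0.0, 0.0, 0.7, 1.0]
[-0.81, -0.37, -0.04, 0.0, 0.0, 0.7, 1.0]
[-0.83, -0.31, -0.04, 0.0, 0.0, 0.7, 1.0]
[-0.85, -0.24, -0.04, 0.0, 0.0, 0.7, 1.0]
[-0.87, -0.18, -0.04, 0.0, 0.0, 0.7, 1.0]
[-0.88, -0.12, -0.04, 0.0, 0.0, 0.7, 1.0]
[-0.89, -0.05, -0.04, 0.0, 0.0, 0.7, 1.0]
[-0.89, 0.01, -0.04, 0.0, 0.0, 0.7, 1.0]
[-0.89, 0.08, -0.04, 0.0, 0.0, 0.7, 1.0]
[-0.88, 0.14, -0.04, 0.0, 0.0, 0.7, 1.0]
[-0.86, 0.2, -0.04, 0.0, 0.0, 0.7, 1.0]
[-0.85, 0.27, -0.04, 0.0, 0.0, 0.7, 1.0]
[-0.83, 0.33, -0.04, 0.0, 0.0, 0.7, 1.0]
[-0.8, 0.39, -0.04, 0.0, 0.0, 0.7, 1.0]
```

>>> send_rows:
  plan: [-0.63, -0.63, -0.06, 0, 0, 0.7, 1, -0.67, -0.58, -0.06, 0, 0, 0.7, 1, -0.71, -0.53, -0.06, 0, 0, 0.7, 1, -0.75, -0.48, -0.06, 0, 0, 0.7, 1, -0.78, -0.42, -0.06, 0, 0, 0.7, 1]

```text
time_s: 1.4
position: [0.3383, 0.3576, 0.2465]
tcp_rot: [1.225, 2.893, 0.0]
contact_force: [1.3, -0.1, -0.4]
gripper_width: 0.0123
```

>>> send_rows:
  plan: [-0.81, -0.37, -0.06, 0, 0, 0.7, 1, -0.83, -0.31, -0.06, 0, 0, 0.7, 1, -0.85, -0.24, -0.06, 0, 0, 0.7, 1, -0.87, -0.18, -0.06, 0, 0, 0.7, 1, -0.88, -0.12, -0.06, 0, 0, 0.7, 1]

```text
time_s: 1.9
position: [0.4136, 0.1489, 0.2616]
tcp_rot: [1.731, 2.621, 0.001]
contact_force: [1.8, 0.4, -0.2]
gripper_width: 0.0
```

>>> send_rows:
  plan: [-0.89, -0.05, -0.04, 0, 0, 0.7, 1, -0.89, 0.01, -0.04, 0, 0, 0.7, 1, -0.89, 0.08, -0.04, 0, 0, 0.7, 1, -0.88, 0.14, -0.04, 0, 0, 0.7, 1]

```text
time_s: 2.3
position: [0.4742, -0.0191, 0.2696]
tcp_rot: [2.096, 2.339, 0.001]
contact_force: [1.6, 1.0, 0.1]
gripper_width: -0.0
```

```bash
python3 - <<'E'
from h import *
s=readout.sense(); print(s['time_s'],s['joints'].round(2),s['gripper_width'])
plan([.535,-.184,.25],80,5,1)
E
```

```text
2.3 [-0.17  0.24  1.65  0.    1.25 -0.28] -9.14257917873992e-06
h 96.3 dh -16.3 p [ 0.4742 -0.0191  0.2696] tilt 0.04
[-0.68, 0.17, 0.08, 0.0, 0.0, 0.54, 1.0]
[-0.67, 0.21, 0.08, 0.0, 0.0, 0.54, 1.0]
[-0.66, 0.25, 0.08, 0.0, 0.0, 0.54, 1.0]
[-0.64, 0.28, 0.08, 0.0, 0.0, 0.54, 1.0]
[-0.63, 0.32, 0.08, 0.0, 0.0, 0.54, 1.0]
```

>>> send_rows:
  plan: [-0.68, 0.17, 0.08, 0, 0, 0.54, 1, -0.67, 0.21, 0.08, 0, 0, 0.54, 1, -0.66, 0.25, 0.08, 0, 0, 0.54, 1, -0.64, 0.28, 0.08, 0, 0, 0.54, 1, -0.63, 0.32, 0.08, 0, 0, 0.54, 1]

```text
time_s: 2.8
position: [0.5357, -0.1832, 0.2492]
tcp_rot: [2.404, 2.022, 0.0]
contact_force: [-0.1, -0.3, 0.9]
gripper_width: -0.0
```

>>> send_rows:
  plan: [0, 0, 0.1, 0, 0, 0, 1, 0, 0, 0.1, 0, 0, 0, 1, 0, 0, 0.1, 0, 0, 0, 1, 0, 0, 0.1, 0, 0, 0, 1, 0, 0, 0.1, 0, 0, 0, 1]

```text
time_s: 3.3
position: [0.5352, -0.1809, 0.2241]
tcp_rot: [-2.401, -2.026, -0.0]
contact_force: [-1.2, -1.1, 0.1]
gripper_width: 0.0001
```

>>> send_rows:
  plan: [0, -0.03, 0.1, 0, 0, 0, 1, 0, -0.03, 0.1, 0, 0, 0, 1, 0, -0.03, 0.1, 0, 0, 0, 1, 0, -0.03, 0.1, 0, 0, 0, 1, 0, -0.03, 0.1, 0, 0, 0, 1]

```text
time_s: 3.8
position: [0.528, -0.1805, 0.199]
tcp_rot: [2.402, 2.025, 0.0]
contact_force: [0.9, -0.1, 1.1]
gripper_width: -0.0001
```

>>> send_rows:
  plan: [0, -0.03, 0.1, 0, 0, 0, 1, 0, -0.03, 0.1, 0, 0, 0, 1, 0, -0.03, 0.1, 0, 0, 0, 1, 0, -0.03, 0.1, 0, 0, 0, 1, 0, -0.03, 0.1, 0, 0, 0, 1]

```text
time_s: 4.3
position: [0.5205, -0.1791, 0.1738]
tcp_rot: [-2.402, -2.025, 0.0]
contact_force: [0.5, 0.4, 2.0]
gripper_width: 0.0002
```

>>> send_rows:
  plan: [0, -0.03, 0.1, 0, 0, 0, 1, 0, -0.03, 0.1, 0, 0, 0, 1, 0, -0.03, 0.1, 0, 0, 0, 1, 0, -0.03, 0.1, 0, 0, 0, 1, 0, -0.03, 0.1, 0, 0, 0, 1]

```text
time_s: 4.8
position: [0.5131, -0.1778, 0.1489]
tcp_rot: [-2.402, -2.025, 0.0]
contact_force: [-0.5, -0.1, 1.8]
gripper_width: -0.0
```

```bash
python3 - <<'E'
from h import *
p,d=shot('scene','s2.png'); cv2.imwrite('pics/s2c.png',cv2.resize(p[100:300,130:400,::-1],None,fx=2.5,fy=2.5))
print(readout.sense()['contact_force'])
E
```

```text
[ 0.18077765 -0.26793827 -1.43603148]
```

View pics/s2c.png

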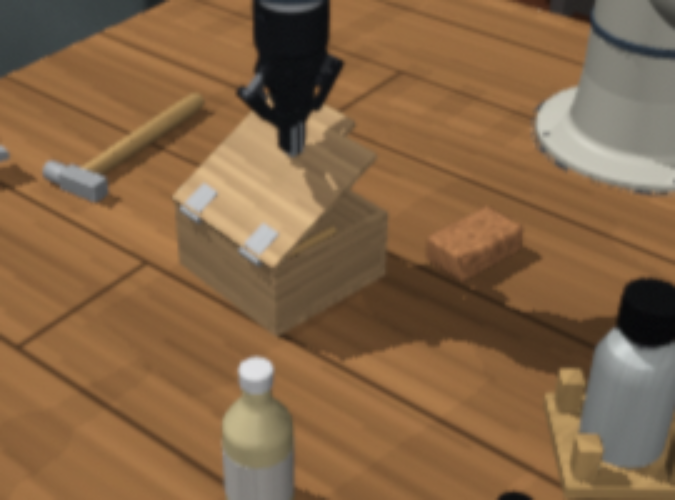

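The crop shows the closed fingertips (about 290,145) pushing the lid's outer face down, with the lid now at a lower angle. I'll keep lowering it and slow down near the end.

>>> send_rows:
  plan: [0, -0.03, 0.1, 0, 0, 0, 1, 0, -0.03, 0.1, 0, 0, 0, 1, 0, -0.03, 0.08, 0, 0, 0, 1, 0, -0.03, 0.08, 0, 0, 0, 1, 0, -0.03, 0.08, 0, 0, 0, 1]

```text
time_s: 5.35
position: [0.5056, -0.1766, 0.1269]
tcp_rot: [-2.402, -2.025, 0.0]
contact_force: [-1.4, -0.9, 0.1]
gripper_width: 0.0
```

>>> send_rows:
  plan: [0, 0, 0.06, 0, 0, 0, 1, 0, 0, 0.06, 0, 0, 0, 1, 0, 0, 0.06, 0, 0, 0, 1, 0, 0, 0.06, 0, 0, 0, 1, 0, 0, 0.06, 0, 0, 0, 1]

```text
time_s: 5.85
position: [0.5058, -0.1766, 0.112]
tcp_rot: [2.402, 2.025, -0.0]
contact_force: [0.2, 0.1, 1.5]
gripper_width: -0.0001
```

>>> send_rows:
  plan: [0, 0, 0.04, 0, 0, 0, 1, 0, 0, 0.04, 0, 0, 0, 1, 0, 0, 0.03, 0, 0, 0, 1, 0, 0, 0.03, 0, 0, 0, 1, 0, 0, 0.03, 0, 0, 0, 1]

```text
time_s: 6.35
position: [0.5059, -0.1766, 0.1037]
tcp_rot: [2.402, 2.025, 0.0]
contact_force: [0.7, 0.3, 0.5]
gripper_width: 0.0001
```

>>> send_rows:
  plan: [0, 0, 0.03, 0, 0, 0, 1, 0, 0, 0.03, 0, 0, 0, 1, 0, 0, 0.03, 0, 0, 0, 1, 0, 0, 0.03, 0, 0, 0, 1, 0, 0, 0.03, 0, 0, 0, 1]

```text
time_s: 6.85
position: [0.5058, -0.1766, 0.0962]
tcp_rot: [2.402, 2.025, -0.0]
contact_force: [-0.5, -0.5, 1.5]
gripper_width: -0.0003
```

>>> send_rows:
  plan: [0, 0, 0.02, 0, 0, 0, 1, 0, 0, 0.01, 0, 0, 0, 1, 0, 0, 0.01, 0, 0, 0, 1, 0, 0, 0.01, 0, 0, 0, 1]

```text
time_s: 7.25
position: [0.5059, -0.1766, 0.0938]
tcp_rot: [2.402, 2.025, 0.0]
contact_force: [-0.5, 1.3, 1.4]
gripper_width: 0.0
```

>>> send_rows:
  plan: [0, 0, 0.01, 0, 0, 0, 1, 0, 0, 0.01, 0, 0, 0, 1]

```text
time_s: 7.45
position: [0.5059, -0.1766, 0.0933]
tcp_rot: [2.402, 2.025, 0.0]
contact_force: [-4.9, 2.1, 22.2]
gripper_width: -0.0003
```

>>> send_rows:
  plan: [0, 0, 0.01, 0, 0, 0, 1, 0, 0, 0, 0, 0, 0, 1]

```text
time_s: 7.65
position: [0.5059, -0.1766, 0.0933]
tcp_rot: [2.401, 2.024, 0.0]
contact_force: [-6.4, 2.1, 22.8]
gripper_width: -0.0001
```

>>> send_rows:
  plan: [0, 0, -0.1, 0, 0, 0, 1, 0, 0, -0.6, 0, 0, 0, 1, 0, 0, -1, 0, 0, 0, 1, 0, 0, -1, 0, 0, 0, 1, 0, 0, -0.8, 0, 0, 0, 1]

```text
time_s: 8.15
position: [0.506, -0.1767, 0.2703]
tcp_rot: [2.401, 2.024, 0.001]
contact_force: [1.2, -1.5, -0.8]
gripper_width: 0.0
```

```bash
python3 - <<'E'
from h import *
s=readout.sense();print(s['joints'].round(2))
plan([.5435,.235,.26],80,10,-1)
E
```

```text
[-0.45  0.33  1.51  0.    1.3  -0.28]
h 80.3 dh -0.3 p [ 0.506  -0.1767  0.2703] tilt 0.12
[0.82, -0.07, 0.02, 0.0, 0.0, 0.0, -1.0]
[0.82, -0.07, 0.02, 0.0, 0.0, 0.0, -1.0]
[0.82, -0.07, 0.02, 0.0, 0.0, 0.0, -1.0]
[0.82, -0.07, 0.02, 0.0, 0.0, 0.0, -1.0]
[0.82, -0.07, 0.02, 0.0, 0.0, 0.0, -1.0]
[0.82, -0.07, 0.02, 0.0, 0.0, 0.0, -1.0]
[0.82, -0.07, 0.02, 0.0, 0.0, 0.0, -1.0]
[0.82, -0.07, 0.02, 0.0, 0.0, 0.0, -1.0]
[0.82, -0.07, 0.02, 0.0, 0.0, 0.0, -1.0]
[0.82, -0.07, 0.02, 0.0, 0.0, 0.0, -1.0]
```

>>> send_rows:
  plan: [0.82, -0.07, 0.02, 0, 0, 0, -1, 0.82, -0.07, 0.02, 0, 0, 0, -1, 0.82, -0.07, 0.02, 0, 0, 0, -1, 0.82, -0.07, 0.02, 0, 0, 0, -1, 0.82, -0.07, 0.02, 0, 0, 0, -1]

```text
time_s: 8.65
position: [0.5232, 0.0301, 0.2624]
tcp_rot: [2.402, 2.024, 0.0]
contact_force: [0.9, 0.1, -0.3]
gripper_width: 0.0727
```

```bash
python3 - <<'E'
from h import *
p,d=shot('top','t2.png'); a,_=shot('scene','s3.png'); W=cloud('top',d); P=W[~np.isnan(W).any(-1)]
# box lid region flatness
x=P-[.606,-.198,0]; bx=x@[.986,-.166,0]; by=x@[.166,.986,0]; m=(bx<-.01)&(bx>-.15)&(abs(by)<.075); q=P[m]; print(np.percentile(q[:,2],[2,25,50,75,98]).round(4))
A=np.c_[bx[m],by[m],np.ones(m.sum())]; print(np.linalg.lstsq(A,q[:,2],rcond=None)[0].round(4))
q=P[(np.hypot(P[:,0]-.543,P[:,1]-.235)<.06)&(abs(P[:,2]-.184)<.004)]; print(len(q),((q.min(0)+q.max(0))/2).round(4),(q.max(0)-q.min(0)).round(4))
cv2.imwrite('pics/t2c.png',np.hstack([cv2.resize(p[100:300,30:330,::-1],None,fx=1.3,fy=1.3),cv2.resize(a[100:300,180:480,::-1],None,fx=1.3,fy=1.3)]))
E
```

```text
[0.0888 0.092  0.0936 0.0952 0.0988]
[ 0.0023 -0.0005  0.0938]Traceback (most recent call last):
  File "<stdin>", line 6, in <module>
    return umr_minimum(a, axis, None, out, keepdims, initial, where)
ValueError: zero-size array to reduction operation minimum which has no identity
```

The depth fit says the lid is flat at 93.6 mm, so it is shut. On to the cap.

>>> send_rows:
  plan: [0.82, -0.07, 0.02, 0, 0, 0, -1, 0.82, -0.07, 0.02, 0, 0, 0, -1, 0.82, -0.07, 0.02, 0, 0, 0, -1, 0.82, -0.07, 0.02, 0, 0, 0, -1, 0.82, -0.07, 0.02, 0, 0, 0, -1]

```text
time_s: 9.25
position: [0.5408, 0.2346, 0.2573]
tcp_rot: [2.402, 2.024, 0.0]
contact_force: [0.8, -0.5, -0.0]
gripper_width: 0.0852
```

```bash
python3 - <<'E'
from h import *
print(readout.sense()['joints'].round(2))
plan([.5435,.235,.205],80,1,-1)
a,d=shot('scene','s4.png'); W=cloud('scene',d); P=W[~np.isnan(W).any(-1)]
q=P[(np.hypot(P[:,0]-.543,P[:,1]-.235)<.04)&(P[:,2]<.183)&(P[:,2]>.156)]
# fit circle r=25 to side wall
from scipy.optimize import least_squares
f=least_squares(lambda c:np.hypot(q[:,0]-c[0],q[:,1]-c[1])-.025,[.543,.235],loss='soft_l1',f_scale=.002); print(len(q),f.x.round(4),np.std(f.fun).round(4))
cv2.imwrite('pics/s4c.png',cv2.resize(a[130:300,300:450,::-1],None,fx=3,fy=3))
E
```

```text
[ 0.31  0.42  1.4  -0.    1.32  0.48]
h 80.2 dh -0.2 p [0.5408 0.2346 0.2573] tilt 0.02
[0.02, 0.05, 1.05, 0.0, 0.0, 0.04, -1.0]
327 [0.5439 0.2362] 0.0043
```

View pics/s4c.png

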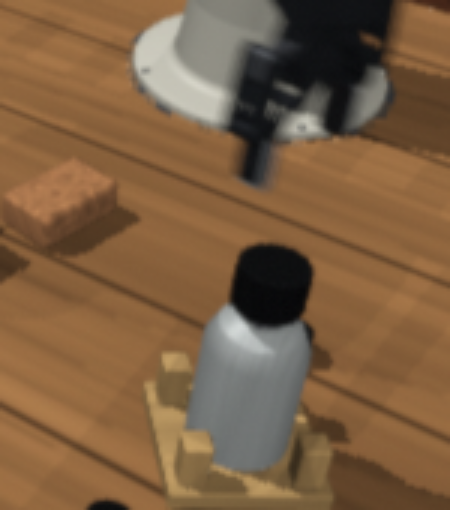

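The crop shows the open jaws (260,180 and 340,110) poised above the seated cap (270,285). The side-wall fit gives the cap at (0.544, 0.236). Descending.

>>> send_rows:
  plan: [0.02, 0.05, 0.5, 0, 0, 0, -1, 0, 0, 0.5, 0, 0, 0, -1, 0, 0, 0.3, 0, 0, 0, -1, 0, 0, 0.3, 0, 0, 0, -1, 0, 0, 0.2, 0, 0, 0, -1]

```text
time_s: 9.8
position: [0.5432, 0.2334, 0.1662]
tcp_rot: [-2.402, -2.024, 0.002]
contact_force: [-0.2, -0.5, 0.4]
gripper_width: 0.0855
```

>>> send_rows:
  plan: [0, 0, 0.1, 0, 0, 0, -1, 0, 0, 0.1, 0, 0, 0, -1, 0, 0, 0.1, 0, 0, 0, -1, 0, 0, 0, 0, 0, 0, -1]

```text
time_s: 10.2
position: [0.5432, 0.2339, 0.152]
tcp_rot: [-2.402, -2.025, 0.001]
contact_force: [-0.1, -0.2, -0.4]
gripper_width: 0.0858
```

>>> send_rows:
  plan: [0.03, 0, 0, 0, 0, 0, 1, 0, 0, 0, 0, 0, 0, 1, 0, 0, 0, 0, 0, 0, 1, 0, 0, 0, 0, 0, 0, 1, 0, 0, 0, 0, 0, 0, 1]
  squeeze: 20

```text
time_s: 10.7
position: [0.5438, 0.2356, 0.1527]
tcp_rot: [2.402, 2.025, 0.001]
contact_force: [-1.7, 1.7, 5.3]
gripper_width: 0.05
```

>>> send_rows:
  plan: [0, 0, 0, 0, 0, 0, 1, 0, 0, 0, 0, 0, 0, 1]
  squeeze: 20

```text
time_s: 10.9
position: [0.5438, 0.2356, 0.1527]
tcp_rot: [2.402, 2.025, 0.001]
contact_force: [-0.7, 1.7, 5.4]
gripper_width: 0.0501
```

>>> send_rows:
  plan: [0, 0, 0, 0, 0, 0, 1, 0, 0, 0, 0, 0, 0, 1, 0, 0, 0.04, 0, 0, 0, 1, 0, 0, 0, 0, 0, 0, 1]
  squeeze: 70

```text
time_s: 11.3
position: [0.5438, 0.2356, 0.1506]
tcp_rot: [2.402, 2.025, 0.001]
contact_force: [-0.8, 1.8, 6.5]
gripper_width: 0.0485
```

>>> send_rows:
  plan: [0, 0, 0.04, 0, 0, 0, 1, 0, 0, 0.03, 0, 0, 0, 1, 0, 0, 0, 0, 0, 0, 1]

```text
time_s: 11.6
position: [0.5438, 0.2356, 0.1472]
tcp_rot: [2.402, 2.025, 0.001]
contact_force: [-1.5, 1.0, 8.5]
gripper_width: 0.0488
```

>>> send_rows:
  plan: [0, 0, 0, 0, 0, -0.5, 1, 0, 0, 0, 0, 0, -1, 1, 0, 0, 0, 0, 0, -1, 1, 0, 0, 0, 0, 0, -1, 1, 0, 0, 0, 0, 0, -1, 1]

```text
time_s: 12.1
position: [0.5438, 0.2357, 0.1473]
tcp_rot: [1.857, 2.533, 0.001]
contact_force: [-1.9, 1.0, 7.7]
gripper_width: 0.0489
```

```bash
python3 - <<'E'
from h import *
s=readout.sense(); print(s['moment'],s['contact_force'],s['joints'].round(2)); plan([.5438,.2356,.147],80,1,1)
E
```

```text
[ 0.20747267  0.39048396 -0.07766616] [-1.86475246  1.04980066  7.66381471] [0.31 0.54 1.52 0.   1.08 0.  ]
h 107.5 dh -27.5 p [0.5438 0.2357 0.1473] tilt 0.06
[-0.0, -0.0, 0.01, 0.0, 0.0, 4.58, 1.0]
```

>>> send_rows:
  plan: [0, 0, 0, 0, 0, -1, 1, 0, 0, 0, 0, 0, -1, 1, 0, 0, 0, 0, 0, -1, 1, 0, 0, 0, 0, 0, -1, 1, 0, 0, 0, 0, 0, -1, 1]

```text
time_s: 12.6
position: [0.5438, 0.2356, 0.1473]
tcp_rot: [1.138, 2.927, 0.001]
contact_force: [-1.6, 0.1, 7.7]
gripper_width: 0.0489
```

>>> send_rows:
  plan: [0, 0, 0, 0, 0, -1, 1, 0, 0, 0, 0, 0, -1, 1, 0, 0, 0, 0, 0, -1, 1, 0, 0, 0, 0, 0, -1, 1, 0, 0, 0, 0, 0, -1, 1]

```text
time_s: 13.1
position: [0.5439, 0.2356, 0.1474]
tcp_rot: [0.342, 3.122, 0.001]
contact_force: [-1.0, 0.1, 8.0]
gripper_width: 0.0489
```

>>> send_rows:
  plan: [0, 0, 0, 0, 0, -1, 1, 0, 0, 0, 0, 0, -0.5, 1, 0, 0, 0, 0, 0, 0, 1]

```text
time_s: 13.4
position: [0.5439, 0.2356, 0.1474]
tcp_rot: [0.099, 3.139, 0.001]
contact_force: [-1.4, 1.4, 7.7]
gripper_width: 0.0489
```

```bash
python3 - <<'E'
from h import *
s=readout.sense(); print(s['moment'],s['contact_force'],s['joints'].round(2)); plan([.5438,.2356,.147],80,1,1)
E
```

```text
[0.03870523 0.2340996  0.04999564] [-1.42166973  1.40074422  7.68703323] [ 0.31  0.54  1.52  0.    1.08 -1.2 ]
h 176.4 dh -96.4 p [0.5439 0.2356 0.1474] tilt 0.06
[0.0, -0.0, 0.01, 0.0, 0.0, 16.06, 1.0]
```

>>> send_rows:
  plan: [0, 0, -0.04, 0, 0, 0, 1, 0, 0, -0.04, 0, 0, 0, 1, 0, 0, -0.04, 0, 0, 0, 1, 0, 0, -0.04, 0, 0, 0, 1]

```text
time_s: 13.8
position: [0.5436, 0.2354, 0.1549]
tcp_rot: [0.102, 3.14, -0.0]
contact_force: [-0.1, 0.6, -1.0]
gripper_width: 0.0485
```

>>> send_rows:
  plan: [0, 0, -0.04, 0, 0, 0, 1, 0, 0, -0.04, 0, 0, 0, 1, 0, 0, -0.04, 0, 0, 0, 1]

```text
time_s: 14.1
position: [0.5435, 0.2354, 0.1608]
tcp_rot: [-0.103, -3.14, 0.0]
contact_force: [0.5, -0.3, -0.9]
gripper_width: 0.0487
```

>>> send_rows:
  plan: [0, 0, -0.2, 0, 0, 0, 1, 0, 0, -0.2, 0, 0, 0, 1, 0, 0, -0.4, 0, 0, 0, 1, 0, 0, -0.4, 0, 0, 0, 1, 0, 0, -0.3, 0, 0, 0, 1]

```text
time_s: 14.6
position: [0.544, 0.2356, 0.238]
tcp_rot: [0.102, 3.138, 0.001]
contact_force: [0.1, 0.4, -0.2]
gripper_width: 0.049
```

>>> send_rows:
  plan: [0, 0, -0.2, 0, 0, 0, 1, 0, 0, -0.1, 0, 0, 0, 1, 0, 0, 0, 0, 0, 0, 1, 0, 0, 0, 0, 0, 0, 1, 0, 0, 0, 0, 0, 0, 1]

```text
time_s: 15.1
position: [0.5432, 0.2353, 0.25]
tcp_rot: [-0.103, -3.139, 0.001]
contact_force: [0.4, -0.2, -0.1]
gripper_width: 0.0486
```

```bash
python3 - <<'E'
from h import *
s=readout.sense(); print(s['time_s'],s['position'],s['gripper_width'],s['contact_force'].round(1),abs(s['qd']).max())
a,d=shot('scene','s5.png'); W=cloud('scene',d); P=W[~np.isnan(W).any(-1)]
x=P-[.606,-.198,0]; bx=x@[.986,-.166,0]; by=x@[.166,.986,0]; m=(bx<-.01)&(bx>-.15)&(abs(by)<.075)&(P[:,2]<.2)
print('lid z slope',np.linalg.lstsq(np.c_[bx[m],np.ones(m.sum())],P[m][:,2],rcond=None)[0].round(4))
cv2.imwrite('pics/s5c.png',cv2.resize(a[70:330,130:450,::-1],None,fx=2.3,fy=2.3))
E
```

```text
15.1 [0.54324362 0.23533123 0.25003657] 0.04864206112478478 [ 0.4 -0.2 -0.1] 0.0021377935195015575
lid z slope [0.0052 0.0936]
```

View pics/s5c.png

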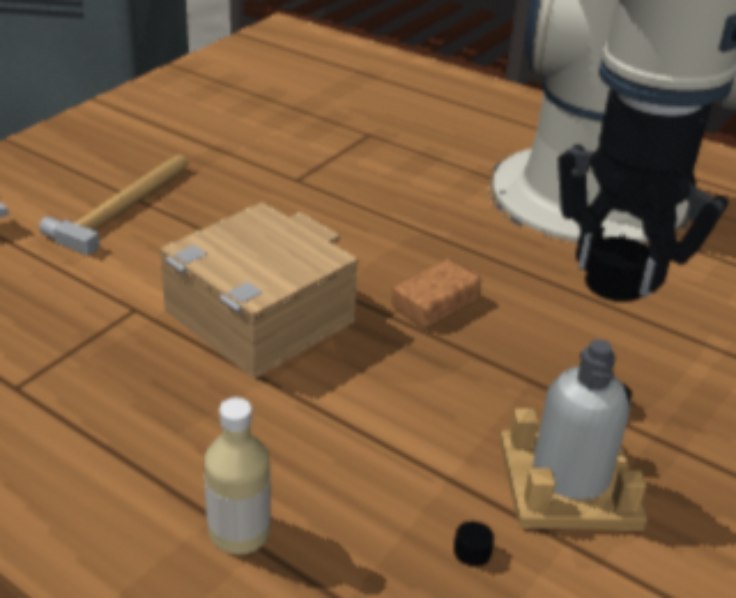

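The crop shows the cap held level in the jaws (625,265), above the bare neck (597,365). The lid is shut and the bystanders look undisturbed. One small trim upward to reach 10 cm, then I hand in.

>>> send_rows:
  plan: [0, 0, -0.05, 0, 0, 0, 1, 0, 0, 0, 0, 0, 0, 1, 0, 0, 0, 0, 0, 0, 1, 0, 0, 0, 0, 0, 0, 1, 0, 0, 0, 0, 0, 0, 1]

```text
time_s: 15.65
position: [0.5436, 0.2354, 0.2533]
tcp_rot: [0.103, 3.14, -0.0]
contact_force: [-0.3, 1.1, 0.7]
gripper_width: 0.049
```

```bash
python3 -c "
from h import *
s=readout.sense(); print(s['position'],s['gripper_width'],abs(s['qd']).max()); print(finish_job())"
```

```text
[0.54358449 0.23544091 0.25326125] 0.04898119489443503 0.0012753135257654409
the job is handed in; nothing more can be done
None
```

The job is handed in at about 15.7 s of the 64 s allowed. No verdict is reported.

- **Lid:** I pushed it down slowly with the closed fingertips until it bottomed out at about 22 N. The depth image then showed it flat at 93.6 mm, and still shut after the cap came off.
- **Cap:** I gripped it, pressed it about 5.5 mm (about 8 N), turned it about 96° counter-clockwise while pressed, and lifted it free.
- **Final pose:** The cap is held still and level straight above the bottle, about 10 cm up. The gripper opening is 49 mm, and the remaining joint motion is negligible.
- **Bystanders:** The glue bottle, hammer and sanding block look unmoved in the last picture; I did not measure them again.

One check did not work: the top camera could not re-measure the cap because the arm blocked it. I used the scene camera's fit instead, and it agreed with the first fits to within about 3 mm.

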